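Unpack standards jars into tipped-down bottle racks

ROBOT

A 6-joint arm with a two-finger parallel gripper is mounted at the origin on the work surface. World frame = base frame: x ahead of the robot, y to its left, z up, the work surface at z = 0. Lengths are in m, angles in rad, forces in N, time in s.
With the tool pointing down it reaches from about 0.2 to 0.875 m from the base axis. Payload 3.4 kg.
Tool frame: the origin (TCP) lies between the finger pads; the fingertips stand 25 mm ahead of it and the grasp point (between the pads) lies 6 mm ahead of it (r.nose_length is the z of the fingertips in the tool frame, in m); z points along the fingers, x is the direction in which the jaws open and shut, and the axes are right-handed (so a half turn about z gives the same grasp; the last joint's range is limited). The gripper opens to 94 mm and grips with 3 to 60 N. Pads are 16 mm wide; open, the fingers measure 119 mm over their backs; the gripper's body (75 mm by 177 mm) begins 78 mm behind the grasp point.
Start: joints at [-0.121, 0.276, 1.505, -0, 1.361, -0.121], TCP at [0.575, -0, 0.23] pointing down, gripper open.
Joint ranges: [-2.89, 2.89], [-0.75, 2.08], [0.22, 2.7], [-1.18, 4.32], [0.11, 2.71], [-2.7, 2.7]. Speed limits (rad/s): [2.57, 2.57, 3.14, 3.14, 3.14, 3.14].

INTERFACE

Orientations are given as a unit quaternion [w, x, y, z].
In Python, from plant import r, gripper_to, inverse_kinematics, vision, models, telemetry gives the robot as it stands. Calls block until the motion is done:
- r.move_to(position, orientation): joint-space move of the TCP to a pose.
- r.move_l(position, rot=None, vel=0.15, guard=None): straight line of the TCP; rot=None keeps the orientation; vel is the mean speed in m/s. With guard (N) it stops when the force on the tool has changed by that much, and returns True; else False.
- r.movej(angles): joint-space move.
- gripper_to(opening, f_grip=None): finger opening in m; f_grip is the grip in N (None keeps the last); returns when the fingers have stopped.
- r.hold(seconds).
- inverse_kinematics(position, orientation): joint angles nearest the present ones, or None.
- vision.snapshot(name): name is "scene" or "side" or "wrist"; returns the picture (480x640x3 uint8, red, green, blue); there is no depth.
- vision.get_calibration(name): a dict with "fx", "fy", "cx", "cy" (pixels), "position" and "orientation" of the camera in the world. Camera axes: x right, y down, z forward; pixel columns grow to the right and rows downward; lengths in m; the calibration is good to about 2 mm. A picture is of the moment at which its call begins: read the wrist's pose just before it. get_calibration takes no time and is no camera call; for the wrist camera it gives the pose at the moment of the call.
A pose or a line that the arm cannot do raises r.PlanningError and nothing moves.
- r.sign_off(): hands the job in, once; it reports no verdict.
Trained networks look in the newest picture that a camera, given by its name, has taken for a name from the list of things; names that differ only in an ending like _2 or _b are one class to them, and where a whole thing is asked for, a point or a joint stands for the part that bears it (a point fixed in the world has none). Each returns a list of dicts, best first, with "score" (0 to 1); they miss things now and then, are a little off and sometimes report something else, mostly with a low value. They report only what shows in the picture. A call takes as long as a camera call. They do not tell look-alikes from the thing itself.
- models.boxes_of(thing, camera): "at" ([x, y, z] in m, in world coordinates, good to about 4 mm: the middle of the surface that is visible of it).
- models.regions_of(thing, camera): "pixels" (480x640 bool, what is visible of it).
- models.mark_of(thing, camera): "at" ([x, y, z] in m, in world coordinates, good to about 4 mm: a listed point, or the origin of a listed thing).
Readings, each from a call of its own:
- telemetry.current_t(): time.
- telemetry.current_joints(): joint angles.
- telemetry.current_dq(): joint speeds.
- telemetry.current_joint_efforts(): joint torques, N m.
- telemetry.current_ee_pos(): TCP position.
- telemetry.current_tool_rot(): TCP orientation.
- telemetry.current_wrist_force(): force on the tool from outside, world axes, zero at the start.
- telemetry.current_torque(): the same for the moment, N m.
- telemetry.current_opening(): finger opening in m.
Only numpy, scipy, OpenCV 4.12 (cv2) and the standard library are available. Lean on these libraries where they do the work, as an engineer would, in place of code of your own. Each camera call takes 0.05 s, during which the arm holds its last target. There are 200 camera calls.

TASK

Get the new jars of standards ready for the instrument: fold both carton flaps right back, and tip each of the two bottle racks standing on end down onto its closed underside with a light push (do not lift them or tip them onto the open side). Then take every jar there is out of the carton and set it gently upright in a rack cell, one jar per cell, any cell, and leave the beaker, the solvent bottle and the clear tray undisturbed.

Things in the scene. Friction and masses are not known exactly. Their poses are not given: they have to be found in the camera images.
- rack_a: Loose grey rack, 0.35 kg: open-topped box with closed floor, 160 (x) x 82 (y) x 42 mm (z), walls 4 mm; a cross wall makes two 74 x 74 mm cells along x. Origin: centre of underside; z towards the open top. Starts on end, 160 mm tall, underside facing roughly away from the robot, on the left or right. About 1 N near its upper end on the open side tips it past 15 degrees; it then drops flat.
- rack_a_cell0 (a point): centre of the floor of rack_a's cell 0 (at x = -39 mm, 4 mm above the underside)
- rack_a_cell1 (a point): centre of the floor of rack_a's cell 1 (at x = +39 mm, 4 mm above the underside)
- rack_b: Loose grey rack, 0.35 kg: open-topped box with closed floor, 160 (x) x 82 (y) x 42 mm (z), walls 4 mm; a cross wall makes two 74 x 74 mm cells along x. Origin: centre of underside; z towards the open top. Starts on end, 160 mm tall, underside facing roughly towards the robot, on the left or right. About 1 N near its upper end on the open side tips it past 15 degrees; it then drops flat.
- rack_b_cell0 (a point): centre of the floor of rack_b's cell 0 (at x = -39 mm, 4 mm above the underside)
- rack_b_cell1 (a point): centre of the floor of rack_b's cell 1 (at x = +39 mm, 4 mm above the underside)
- carton: Cardboard carton fixed to the bench, 204 x 204 mm outside, 196 x 196 mm inside, walls and floor 4 mm, rim 100 mm above the bench. Inside, a centred card divider 40 mm high makes 2 x 2 pockets 76 mm square, centres 80 mm apart, one jar each. Origin: centre of its underside; its x points away from the robot, give or take its yaw
- flap_near (a joint): angle of the near flap, hinged along the carton's -x rim: 0 lies flat over the box, 1.57 upright, 3.14 folded back level outside; range 0 to 3.2 rad. The flap is 72 mm long, 200 mm wide, 4 mm thick, and stays where it is left (stiff hinge, 0.02 N m). Starts ajar
- flap_near_hinge (a point): middle of the near flap's hinge line, 103 mm above the bench, 100 mm from the carton's centre; the hinge runs along the carton's y
- flap_near_edge (a point): middle of the near flap's free edge
- flap_far (a joint): angle of the far flap, hinged along the carton's +x rim: 0 lies flat over the box, 1.57 upright, 3.14 folded back level outside; range 0 to 3.2 rad. The flap is 72 mm long, 200 mm wide, 4 mm thick, and stays where it is left (stiff hinge, 0.02 N m). Starts ajar
- flap_far_hinge (a point): middle of the far flap's hinge line, 103 mm above the bench, 100 mm from the carton's centre; the hinge runs along the carton's y
- flap_far_edge (a point): middle of the far flap's free edge
- jar0: Amber wide-mouth jar with white cap, 58 mm diameter, 78 mm tall, the cap 60 mm diameter from 50 mm up to the top; 0.2 kg, heavy thick base, stands loose in a pocket of the carton (floor 4 mm above the bench) if present. Origin: centre of its underside, z up through the cap
- jar1: Amber wide-mouth jar with white cap, 58 mm diameter, 78 mm tall, the cap 60 mm diameter from 50 mm up to the top; 0.2 kg, heavy thick base, stands loose in a pocket of the carton (floor 4 mm above the bench) if present. Origin: centre of its underside, z up through the cap
- jar2: Amber wide-mouth jar with white cap, 58 mm diameter, 78 mm tall, the cap 60 mm diameter from 50 mm up to the top; 0.2 kg, heavy thick base, stands loose in a pocket of the carton (floor 4 mm above the bench) if present. Origin: centre of its underside, z up through the cap
- jar3: Amber wide-mouth jar with white cap, 58 mm diameter, 78 mm tall, the cap 60 mm diameter from 50 mm up to the top; 0.2 kg, heavy thick base, stands loose in a pocket of the carton (floor 4 mm above the bench) if present. Origin: centre of its underside, z up through the cap
- beaker: Bystander: glass beaker, 70 mm diameter, 90 mm tall. Origin: centre of underside
- solvent: Bystander: solvent bottle, 72 mm diameter, 150 mm tall. Origin: centre of underside
- tipbox: Bystander: clear open tray 120 x 85 x 50 mm. Origin: centre of underside
Not all that is in view belongs to the job. Leave any red look-alike of the rack_b alone. What is shaped like the rack_a but pink is not meant.

How it is judged:
At the end, for the whole second after the job is handed in: both flaps folded back beyond 2.2 rad; both racks lying on their undersides (tilt under 0.1 rad, underside within 12 mm of the bench); every jar present upright (within 0.15 rad) with its underside within 20 mm of the centre of a cell floor; all at rest (value of joint each of flap_near, flap_far above 2.2 rad and angle between each of rack_a, rack_b's own z axis and vertical below 0.1 rad and height (world z) of each of rack_a, rack_b below 0.012 m and linear speed of each of rack_a, rack_b, jar0, jar1, jar2, jar3 below 0.03 m/s and angle between each of jar0, jar1, jar2, jar3's own z axis and vertical below 0.15 rad and (distance between jar0 and rack_a_cell0 below 0.02 m or distance between jar0 and rack_a_cell1 below 0.02 m or distance between jar0 and rack_b_cell0 below 0.02 m or distance between jar0 and rack_b_cell1 below 0.02 m) and (distance between jar1 and rack_a_cell0 below 0.02 m or distance between jar1 and rack_a_cell1 below 0.02 m or distance between jar1 and rack_b_cell0 below 0.02 m or distance between jar1 and rack_b_cell1 below 0.02 m) and (distance between jar2 and rack_a_cell0 below 0.02 m or distance between jar2 and rack_a_cell1 below 0.02 m or distance between jar2 and rack_b_cell0 below 0.02 m or distance between jar2 and rack_b_cell1 below 0.02 m) and (distance between jar3 and rack_a_cell0 below 0.02 m or distance between jar3 and rack_a_cell1 below 0.02 m or distance between jar3 and rack_b_cell0 below 0.02 m or distance between jar3 and rack_b_cell1 below 0.02 m)); the robot touches nothing.
It fails at once if a rack lifted off the bench instead of tipped (underside centre over 120 mm up) (height (world z) of any of rack_a, rack_b above 0.12 m).
It fails at once if a rack shoved hard (over 30 N) while not yet lying flat ((contact force between the arm and rack_a above 30 N and angle between rack_a's own z axis and vertical above 0.3 rad) or (contact force between the arm and rack_b above 30 N and angle between rack_b's own z axis and vertical above 0.3 rad)).
It fails at once if a rack tipped onto its open top (angle between any of rack_a, rack_b's own z axis and vertical above 2.6 rad).
It fails at once if a jar dropped or rammed into a rack (over 40 N) (contact force between any of jar0, jar1, jar2, jar3 and rack_a above 40 N or contact force between any of jar0, jar1, jar2, jar3 and rack_b above 40 N).
It fails at once if the beaker, solvent bottle or tray disturbed (over 30 mm) (distance of any of beaker, solvent, tipbox from where it was at the start of the episode above 0.03 m).
Of jar0, jar1, jar2, jar3 only 2 to 4 are there at a start; the rules pass over those that are not, and their reading is None.
At some moment in a run one of jar0, jar1, jar2, jar3 may be knocked a few centimetres aside while the robot is not near it.
It also fails if it takes over 210 s, if anything falls off the work surface, if the arm or the gripper's body presses on something with over 40 N, if the wrist force passes 120 N, or if a joint passes its speed limit or range.

## Working session

There is one attempt and no reset: what is moved stays moved. The work goes in short steps, each a Python script; the robot and the scene stay as the last script left them, time stands still between calls to the robot, and variables do not carry over. Pictures are saved under pics/ and viewed, about 12 in all and at most 16, crops included, and the job is handed in when it is done.

```bash
ls; mkdir -p pics
python3 - <<'E'
from plant import r, gripper_to, inverse_kinematics, vision, models, telemetry
import cv2,numpy as np
for c in ("scene","side"):
    im=vision.snapshot(c); cv2.imwrite(f"pics/{c}0.png",im[:,:,::-1])
    k=vision.get_calibration(c); print(c,k)
    for n in ["rack_a","rack_b","carton","jar0","beaker","solvent","tipbox","flap_near_edge","flap_near_hinge","flap_far_edge","flap_far_hinge"]:
        try: print(n,[(np.round(d["at"],3).tolist(),round(d["score"],2)) for d in models.mark_of(n,c)])
        except Exception as e: print(n,e)
print(telemetry.current_t())
E
```

```text
pics
scene {'fx': 464.1034939140106, 'fy': 464.1034939140106, 'cx': 318.86662148010146, 'cy': 236.8293803915992, 'position': array([1.09223026, 0.68630362, 0.82560026]), 'orientation': array([-0.12356649,  0.24507729,  0.87631219, -0.39591084])}
rack_a [([0.513, -0.31, 0.08], 0.92), ([0.528, 0.31, 0.084], 0.81), ([0.623, 0.382, 0.081], 0.79), ([0.573, -0.185, 0.079], 0.63), ([0.639, 0.008, 0.101], 0.19)]
rack_b [([0.513, -0.31, 0.08], 0.92), ([0.528, 0.31, 0.084], 0.81), ([0.623, 0.382, 0.081], 0.79), ([0.573, -0.185, 0.079], 0.63), ([0.639, 0.008, 0.101], 0.19)]
carton [([0.548, 0.023, 0.001], 0.56)]
jar0 [([0.494, -0.012, 0.007], 0.74), ([0.591, 0.061, 0.006], 0.43)]
beaker [([0.514, 0.478, -0.002], 0.96)]
solvent [([0.552, -0.507, 0.0], 0.9)]
tipbox [([0.784, 0.01, 0.005], 0.84), ([0.508, -0.306, 0.038], 0.43)]
flap_near_edge [([0.499, 0.027, 0.143], 0.81)]
flap_near_hinge [([0.439, 0.035, 0.105], 0.87)]
flap_far_edge [([0.581, 0.02, 0.145], 0.79), ([0.516, -0.309, 0.115], 0.56), ([0.545, 0.022, 0.0], 0.23)]
flap_far_hinge [([0.642, 0.012, 0.102], 0.71), ([0.514, -0.31, 0.116], 0.
[... 470 characters left out ...]
92), ([0.526, 0.31, 0.078], 0.8), ([0.512, -0.308, 0.077], 0.56), ([0.575, -0.02, 0.005], 0.36)]
carton [([0.536, 0.023, -0.0], 0.63)]
jar0 [([0.576, -0.018, 0.002], 0.71), ([0.591, 0.065, 0.006], 0.64)]
beaker [([0.523, 0.482, 0.001], 0.62)]
solvent [([0.556, -0.511, -0.0], 0.63), ([0.531, 0.311, 0.119], 0.57), ([0.439, 0.037, 0.106], 0.26)]
tipbox [([0.782, 0.016, -0.001], 0.81), ([0.514, -0.313, 0.042], 0.56)]
flap_near_edge [([0.501, 0.031, 0.147], 0.56)]
flap_near_hinge [([0.442, 0.038, 0.102], 0.77)]
flap_far_edge [([0.584, 0.021, 0.144], 0.73), ([0.508, -0.312, 0.038], 0.63)]
flap_far_hinge [([0.642, 0.009, 0.103], 0.6), ([0.556, -0.514, 0.0], 0.49), ([0.513, -0.309, 0.081], 0.2)]
1.2
```

View pics/scene0.png

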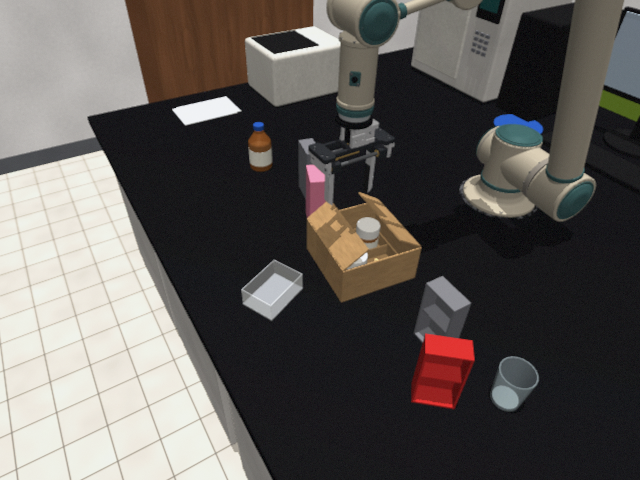

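View pics/side0.png

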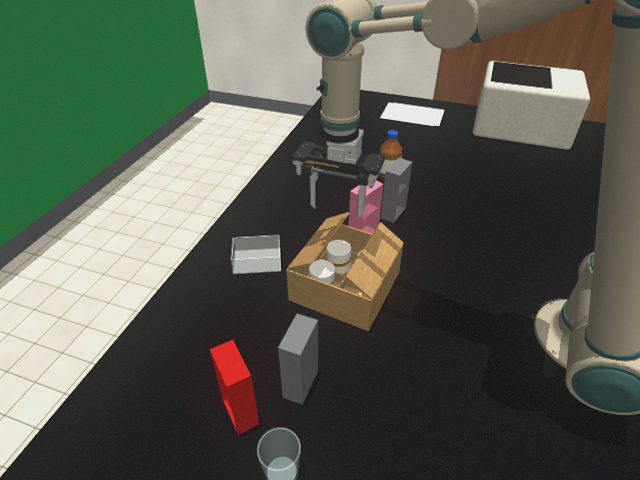

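The scene picture shows rack_b (grey, left, px 440,310, open side away from the robot), with the red decoy just behind it at 442,370. rack_a (grey, right) is at 308,175, behind the pink decoy at 316,190. Both flaps are ajar at about 0.6 rad, and caps show at 368,229 and 355,258. The side view agrees with this. I'll open the flaps first, then look from above.

```bash
cat > h.py <<'E'
from plant import r, gripper_to, inverse_kinematics, vision, models, telemetry
import cv2,numpy as np
C=np.array([0.541,0.0235]); YAW=-0.128
def q(psi): return np.array([0,np.cos(psi/2),np.sin(psi/2),0])
def psi_ok(pos,psi):
    "half-turn choice nearest the present joints"
    j0=np.array(telemetry.current_joints()); best=None
    for k in (-1,0,1):
        s=inverse_kinematics(pos,q(psi+k*np.pi))
        if s is not None:
            d=np.abs(np.array(s)-j0).max()
            if best is None or d<best[0]: best=(d,psi+k*np.pi)
    if best is None: raise RuntimeError(f"no IK {pos}")
    return best[1]
def go(pos,psi):
    p=psi_ok(pos,psi); r.move_to(pos,q(p)); return p
def cl(x,y,z): # carton-local
    c,s=np.cos(YAW),np.sin(YAW); return np.array([C[0]+c*x-s*y,C[1]+s*x+c*y,z])
def project(P,k):
    from scipy.spatial.transform import Rotation as R
    w,x,y,z=k["orientation"]; p=R.from_quat([x,y,z,w]).inv().apply(np.atleast_2d(P)-k["position"])
    return np.c_[k["cx"]+k["fx"]*p[:,0]/p[:,2],k["cy"]+k["fy"]*p[:,1]/p[:,2]]
def ray(uv,k,z):
    from scipy.spatial.transform import Rotation as R
    uv=np.atleast_2d(uv); w,a,b,c=k["orientation"]
    d=R.from_quat([a,b,c,w]).apply(np.c_[(uv[:,0]-k["cx"])/k["fx"],(uv[:,1]-k["cy"])/k["fy"],np.ones(len(uv))])
    return k["position"]+d*((z-k["position"][2])/d[:,2])[:,None]
E
python3 - <<'E'
from h import *
gripper_to(0.0)
go(cl(0,0,0.25),np.pi/2+YAW)
for s in (-1,1):
    r.move_l(cl(0,0,0.25)); r.move_l(cl(0,0,0.14))
    print(r.move_l(cl(s*0.16,0,0.14),vel=0.1,guard=20), telemetry.current_wrist_force())
    print(r.move_l(cl(s*0.16,0,0.127),vel=0.05,guard=8), telemetry.current_ee_pos())
    r.move_l(cl(s*0.16,0,0.25))
ims=[]
gripper_to(0.09)
for n,p in (("carton",[0.5,0.02,0.42]),("rack_b",[0.46,0.31,0.42]),("rack_a",[0.46,-0.31,0.42])):
    go(np.array(p),np.pi/2)
    k=vision.get_calibration("wrist"); im=vision.snapshot("wrist"); ims.append(im)
    np.savez(f"w_{n}.npz",im=im,**k)
    m=models.mark_of("jar0" if n=="carton" else n,"wrist"); print(n,k["position"],[(np.round(d["at"],3).tolist(),round(d["score"],2)) for d in m])
    if n=="carton":
        for f in ("flap_near_edge","flap_far_edge"): print(f,[(np.round(d["at"],3).tolist(),round(d["score"],2)) for d in models.mark_of(f,"wrist")])
cv2.imwrite("pics/w1.png",cv2.resize(np.hstack(ims),(800,200))[:,:,::-1]) 
big=np.vstack([np.hstack(ims[:2]),np.hstack([ims[2],ims[2]*0])]); cv2.imwrite("pics/w1.png",cv2.resize(big,(800,600))[:,:,::-1])
print(telemetry.current_t())
E
```

```text
True [ 1.2424804  -1.06889236  0.73807998]
True [0.51027186 0.02753386 0.14319279]
True [-2.65254773 -0.07293588  2.91706327]
True [0.57052527 0.01965875 0.13822579]
carton [0.41977991 0.01998379 0.57411261] [([0.496, -0.011, 0.005], 0.81), ([0.592, 0.063, 0.006], 0.79), ([0.431, 0.037, 0.174], 0.74), ([0.577, -0.022, 0.004], 0.67)]
flap_near_edge [([0.429, 0.04, 0.176], 0.68), ([0.546, 0.026, 0.002], 0.62)]
flap_far_edge [([0.654, 0.008, 0.176], 0.86)]
rack_b [0.3794077  0.30949737 0.57510939] [([0.526, 0.314, 0.08], 0.92), ([0.621, 0.383, 0.08], 0.58), ([0.655, 0.011, 0.171], 0.28)]
rack_a [ 0.37937282 -0.3092517   0.57529914] [([0.567, -0.187, 0.077], 0.84), ([0.515, -0.307, 0.08], 0.6)]
18.2
```

View pics/w1.png

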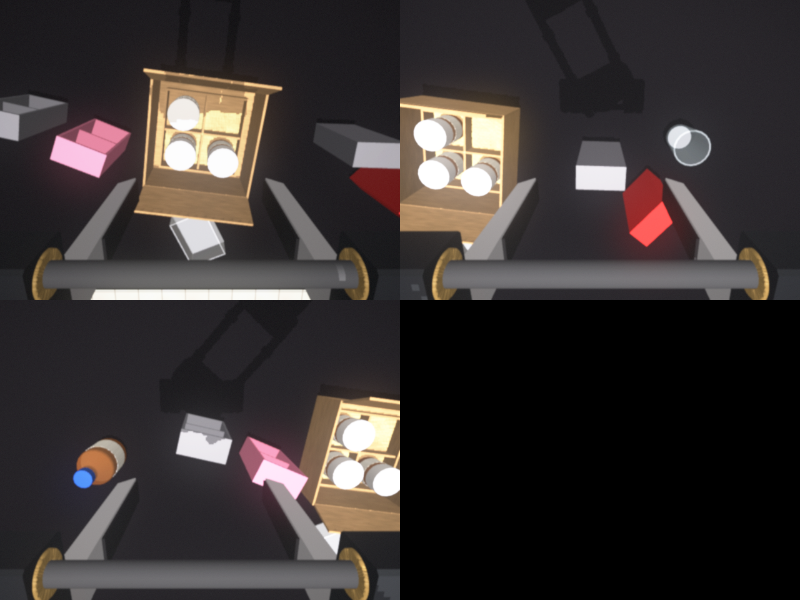

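The flaps were flicked upright (px 190,90 and 195,205 in the carton panel) but aren't folded back yet. Three jars are present, at carton pockets (-,-), (+,+) and (+,-). rack_b shows its closed underside to the robot, and rack_a shows its open side to the robot. Next I'll finish the flaps and measure the rack yaws.

Run:
```python
from h import *
for n,pt in (("rack_b",(0.526,0.31)),("rack_a",(0.514,-0.309))):
    d=np.load(f"w_{n}.npz"); im=d["im"]; k={a:d[a] for a in ("fx","fy","cx","cy","position","orientation")}
    hsv=cv2.cvtColor(im,cv2.COLOR_RGB2HSV)
    m=((hsv[...,2]>150)&(hsv[...,1]<40)).astype(np.uint8)
    nl,lab,st,ce=cv2.connectedComponentsWithStats(m)
    sgn=1 if n=="rack_b" else -1
    c=project([[pt[0]+0.021*sgn,pt[1],0.16]],k)[0]
    i=min((i for i in range(1,nl) if st[i][4]>800),key=lambda i:np.linalg.norm(ce[i]-c))
    yy,xx=np.where(lab==i); P=ray(np.c_[xx,yy],k,0.16)[:,:2].astype(np.float32)
    (ctr,wh,ang)=cv2.minAreaRect(P); print(n,c,ce[i],st[i][4],ctr,wh,ang)
gripper_to(0.0)
psi=np.pi/2+YAW
go(cl(0,0,0.3),psi)
for s in (-1,1):
    r.move_l(cl(0,0,0.3),vel=0.25); r.move_l(cl(s*.06,0,0.14))
    print(r.move_l(cl(s*0.165,0,0.14),vel=0.06,guard=30), telemetry.current_ee_pos())
    print(r.move_l(cl(s*0.165,0,0.128),vel=0.03,guard=10), telemetry.current_ee_pos())
    r.move_l(cl(s*0.165,0,0.3),vel=0.25)
for c in ("scene","side"):
    im=vision.snapshot(c)
    for f in ("flap_near_edge","flap_far_edge"): print(c,f,[(np.round(d["at"],3).tolist(),round(d["score"],2)) for d in models.mark_of(f,c)])
print(telemetry.current_t())
```

```text
rack_b [321.61034043 280.91416366] [320.66464194 284.21355499] 3128 (0.55113685131073, 0.30929359793663025) (0.08300021290779114, 0.04352603107690811) 88.08110046386719
rack_a [320.60040432 230.43320437] [325.72658935 225.13208763] 4656 (0.48567473888397217, -0.3011205196380615) (0.08289521932601929, 0.06713972240686417) 76.83401489257812
False [0.37753614 0.04452953 0.13994779]
False [0.37725022 0.0445705  0.12778398]
False [0.70437847 0.00250665 0.14011525]
False [0.70449913 0.00244555 0.12772437]
scene flap_near_edge [([0.368, 0.044, 0.098], 0.91), ([0.784, 0.012, 0.007], 0.45)]
scene flap_far_edge [([0.709, 0.005, 0.098], 0.83), ([0.529, 0.311, 0.081], 0.29)]
side flap_near_edge [([0.368, 0.048, 0.101], 0.64), ([0.783, 0.015, 0.002], 0.2)]
side flap_far_edge [([0.715, 0.004, 0.1], 0.83), ([0.494, -0.013, 0.001], 0.33)]
31.45
```

Both flaps now lie level: edges are at z≈0.10 and 72 mm outboard of the hinges. Next I'll tip the racks by pressing the finger shaft on the top end rim.

Run:
```python
from h import *
gripper_to(0.0)
for n,o,a in (("rack_b",(0.527,0.308),np.pi-0.0335),("rack_a",(0.514,-0.309),-0.23)):
    u=np.array([np.cos(a),np.sin(a),0]); o=np.array([*o,0.17])
    s=o-u*0.08; up=s+[0,0,0.1]
    go(up,a+np.pi/2); r.move_l(s,vel=0.15)
    print(n,r.move_l(o+u*0.030,vel=0.05,guard=15),telemetry.current_ee_pos(),telemetry.current_wrist_force())
    r.hold(0.5)
    p=np.array(telemetry.current_ee_pos()); p[2]=0.33; r.move_l(p,vel=0.25)
ims=[]
gripper_to(0.09)
for n,p in (("rack_a",[0.52,-0.32,0.42]),("rack_b",[0.40,0.31,0.42])):
    go(np.array(p),np.pi/2)
    k=vision.get_calibration("wrist"); im=vision.snapshot("wrist"); ims.append(im); np.savez(f"w2_{n}.npz",im=im,**k)
    for t in (n,n+"_cell0",n+"_cell1"): print(t,[(np.round(d["at"],3).tolist(),round(d["score"],2)) for d in models.mark_of(t,"wrist")])
ims.append(vision.snapshot("side"))
for t in ("rack_a","rack_a_cell0","rack_a_cell1"): print(t,[(np.round(d["at"],3).tolist(),round(d["score"],2)) for d in models.mark_of(t,"side")])
ims.append(vision.snapshot("scene"))
big=np.vstack([np.hstack(ims[:2]),np.hstack(ims[2:])]); cv2.imwrite("pics/w2.png",cv2.resize(big,(800,600))[:,:,::-1])
print(telemetry.current_t())
```

```text
rack_b False [0.49720118 0.30897473 0.16994128] [-0.2872926   0.63866779 -0.01324051]
rack_a False [ 0.54304538 -0.31579501  0.17004223] [-0.22801076  0.75735196  0.6593725 ]
rack_a [([0.567, -0.187, 0.082], 0.86), ([0.603, -0.326, -0.003], 0.55)]
rack_a_cell0 [([0.563, -0.323, 0.002], 0.96), ([0.638, -0.339, 0.006], 0.58)]
rack_a_cell1 [([0.563, -0.323, 0.002], 0.96), ([0.638, -0.339, 0.006], 0.58)]
rack_b [([0.438, 0.313, 0.0], 0.91), ([0.619, 0.383, 0.079], 0.58), ([0.517, 0.481, 0.002], 0.55), ([0.372, 0.047, 0.096], 0.35)]
rack_b_cell0 [([0.398, 0.314, 0.006], 0.78), ([0.625, 0.39, 0.118], 0.75), ([0.474, 0.313, 0.003], 0.72), ([0.623, 0.39, 0.041], 0.72)]
rack_b_cell1 [([0.398, 0.314, 0.006], 0.78), ([0.625, 0.39, 0.118], 0.75), ([0.474, 0.313, 0.003], 0.72), ([0.623, 0.39, 0.041], 0.72)]
rack_a [([0.573, -0.183, 0.078], 0.79), ([0.6, -0.329, 0.001], 0.64), ([0.437, 0.314, -0.0], 0.57), ([0.441, 0.037, 0.105], 0.5), ([0.59, 0.066, 0.004], 0.23)]
rack_a_cell0 [([0.639, -0.337, 0.004], 0.75), ([0.567, -0.184, 0.037], 0.64), ([0.564, -0.186, 0.119], 0.6)]
rack_a_cell1 [([0.639, -0.337, 0.004], 0.75), ([0.567, -0.184, 0.037], 0.64), ([0.564, -0.186, 0.119], 0.6)]
48.7667
```

View pics/w2.png

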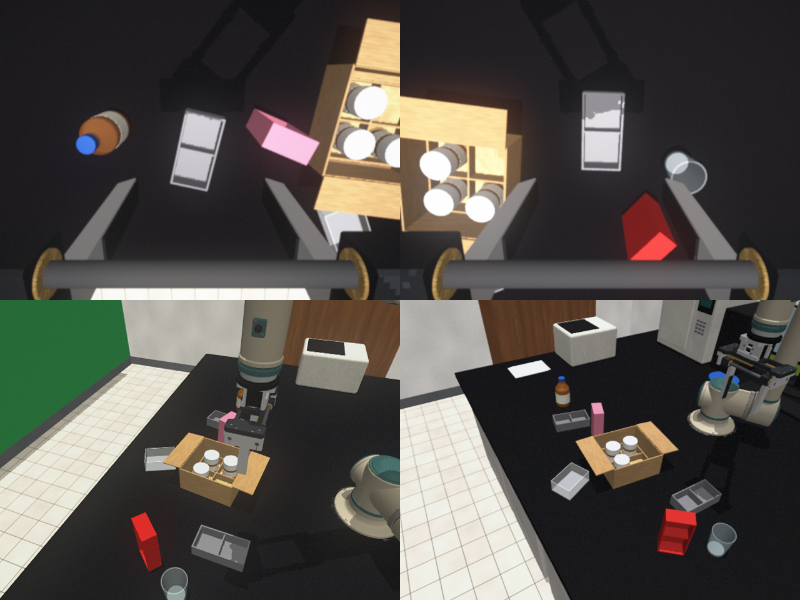

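Both racks lie flat with their open tops up: rack_a at (200,150) in the first panel, rack_b at (602,130) in the second. Now the jars.

```bash
cat > jars.py <<'E'
from h import *
B=-0.0; targets=[((0.639,-0.339),-0.22),((0.397,0.314),np.pi/2-.0135),((0.475,0.3125),np.pi/2-.0135)]
def find():
    gripper_to(0.086); go(np.array([0.5,0.02,0.42]),np.pi/2); vision.snapshot("wrist")
    out=[]
    for d in models.mark_of("jar0","wrist"):
        a=d["at"]; l=np.array([[np.cos(YAW),np.sin(YAW)],[-np.sin(YAW),np.cos(YAW)]])@(a[:2]-C)
        if d["score"]>.4 and np.abs(l).max()<.09 and abs(a[2])<.03: out.append((a,l,d["score"]))
    print("jars",[(np.round(a,3).tolist(),np.round(l,3).tolist(),round(s,2)) for a,l,s in out]); return out
def pick(xy):
    p=np.array([*xy,0.30]); psi=go(p,YAW+np.pi/4)
    b=r.move_l([*xy,0.13],vel=0.2); b=r.move_l([*xy,0.075],vel=0.05,guard=8)
    if b: print("guard on descent",telemetry.current_ee_pos(),telemetry.current_wrist_force()); r.move_l(p); return False
    gripper_to(0.0,f_grip=15); o=telemetry.current_opening()
    r.move_l(p,vel=0.2); print("opening",o,telemetry.current_opening(),"fz",telemetry.current_wrist_force()[2])
    return telemetry.current_opening()>0.05
def place(t):
    xy,a=t; p=np.array([*xy,0.30]); go(p,a); r.move_l([*xy,0.13],vel=0.2)
    b1=r.move_l([*xy,0.080],vel=0.08,guard=6); b=b1 or r.move_l([*xy,0.073],vel=0.02,guard=3)
    print("place",b1,b,telemetry.current_ee_pos())
    gripper_to(0.084); r.move_l(p,vel=0.2)
    return not b1
E
python3 - <<'E'
from jars import *
print(telemetry.current_t())
js=find(); j=max(js,key=lambda j:j[1][0]-j[1][1])  # (+,-) first
print(j[0]); 
if pick(j[0][:2]): print(place(targets[0]))
js=find()
im=vision.snapshot("wrist"); im2=vision.snapshot("scene"); cv2.imwrite("pics/j1.png",cv2.resize(np.hstack([im,im2]),(800,300))[:,:,::-1])
print(telemetry.current_t())
E
```

```text
48.7667
jars [([0.574, -0.022, 0.005], [0.039, -0.041], 0.79), ([0.496, -0.012, 0.002], [-0.04, -0.04], 0.65), ([0.59, 0.065, 0.005], [0.043, 0.047], 0.61)]
[0.5743, -0.0222, 0.0047]
opening 0.05956418149096388 0.0593780368270613 fz -3.0891292217949644
place False True [ 0.63978548 -0.33942858  0.07511991]
True
jars [([0.589, 0.065, 0.003], [0.043, 0.047], 0.84), ([0.494, -0.012, 0.004], [-0.042, -0.042], 0.6)]
62.375
```

View pics/j1.png

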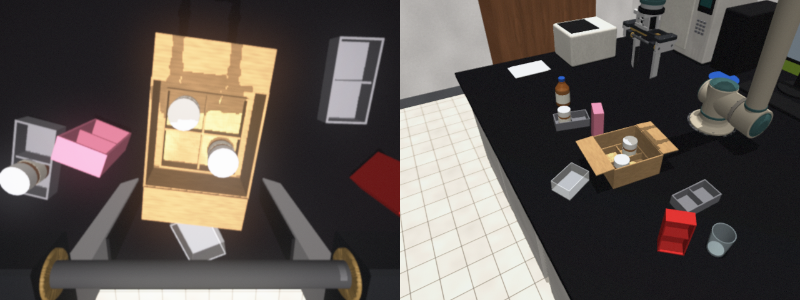

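The first jar stands in rack_a's far cell (22,178 in the wrist view), two remain in the carton, and rack_b is still flat. I'll carry on.

Run:
```python
from jars import *
for t in targets[1:]:
    js=find()
    if not js: break
    if not pick(js[0][0][:2]): print("FAILED pick"); break
    if not place(t): print("check place"); break
js=find()
ims=[vision.snapshot("wrist")]
for c in ("side","scene"):
    ims.append(vision.snapshot(c))
    for n in ("jar0","rack_a","beaker","solvent","tipbox","flap_near_edge","flap_far_edge","rack_a_cell0","rack_b_cell0"): print(c,n,[(np.round(d["at"],3).tolist(),round(d["score"],2)) for d in models.mark_of(n,c) if d["score"]>.4])
go(np.array([0.40,0.31,0.42]),np.pi/2); ims.append(vision.snapshot("wrist")); print([(np.round(d["at"],3).tolist(),round(d["score"],2)) for d in models.mark_of("jar0","wrist")])
big=np.vstack([np.hstack(ims[:2]),np.hstack(ims[2:])]); cv2.imwrite("pics/j2.png",cv2.resize(big,(800,600))[:,:,::-1])
print(telemetry.current_t())
```

```text
jars [([0.591, 0.066, 0.004], [0.044, 0.049], 0.96), ([0.5, -0.013, 0.004], [-0.036, -0.042], 0.69)]
opening 0.05982049898552915 0.05989673972649356 fz -1.8511218184374991
place False True [0.39753713 0.31435195 0.07486056]
jars [([0.498, -0.01, 0.003], [-0.038, -0.038], 0.81)]
opening 0.05946210932889086 0.06006976728664922 fz -1.8808911691683075
place False True [0.47551456 0.3127521  0.07483883]
jars []
side jar0 [([0.476, 0.312, 0.004], 0.87), ([0.628, -0.35, 0.006], 0.85), ([0.438, 0.313, -0.001], 0.7), ([0.401, 0.315, 0.005], 0.59)]
side rack_a [([0.623, 0.39, 0.08], 0.95), ([0.595, -0.332, -0.001], 0.7), ([0.436, 0.312, -0.001], 0.59)]
side beaker [([0.521, 0.48, 0.0], 0.56)]
side solvent [([0.552, -0.514, -0.002], 0.6), ([0.522, 0.48, 0.002], 0.59)]
side tipbox [([0.786, 0.018, 0.001], 0.7)]
side flap_near_edge [([0.37, 0.049, 0.101], 0.9)]
side flap_far_edge [([0.717, 0.001, 0.1], 0.84)]
side rack_a_cell0 [([0.56, -0.326, 0.002], 0.82), ([0.57, -0.189, 0.04], 0.76), ([0.562, -0.186, 0.119], 0.76)]
side rack_b_cell0 [([0.477, 0.31, 0.006], 0.93), ([0.398, 0.314, 0.006], 0.67)
[... 261 characters left out ...]
4], 0.69), ([0.439, 0.314, 0.001], 0.61), ([0.4, 0.312, 0.001], 0.61)]
scene beaker []
scene solvent [([0.552, -0.51, 0.0], 0.56), ([0.517, 0.478, -0.003], 0.53)]
scene tipbox [([0.48, 0.308, 0.004], 0.67), ([0.781, 0.011, 0.002], 0.65)]
scene flap_near_edge [([0.37, 0.047, 0.1], 0.76)]
scene flap_far_edge [([0.712, 0.004, 0.099], 0.79)]
scene rack_a_cell0 [([0.558, -0.321, 0.008], 0.85), ([0.563, -0.182, 0.042], 0.63), ([0.636, -0.345, 0.002], 0.6), ([0.567, -0.183, 0.122], 0.59)]
scene rack_b_cell0 [([0.481, 0.305, 0.001], 0.78), ([0.396, 0.309, 0.004], 0.73), ([0.626, 0.39, 0.036], 0.73), ([0.627, 0.389, 0.118], 0.56)]
[([0.478, 0.313, 0.006], 0.73), ([0.404, 0.319, 0.003], 0.62)]
88.7083
```

View pics/j2.png

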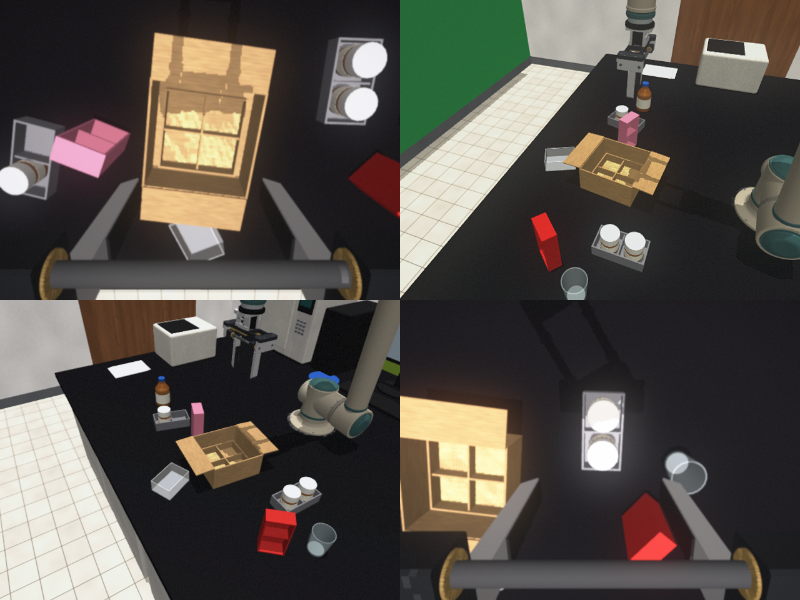

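The carton is empty and all three jars are racked. The rack_a jar reads about 16 mm from where I put it, probably from the knock, so I'll look at it closely.

Run:
```python
from h import *
go(np.array([0.60,-0.34,0.34]),np.pi/2)
im=vision.snapshot("wrist")
for n in ("jar0","rack_a","rack_a_cell0"): print(n,[(np.round(d["at"],3).tolist(),round(d["score"],2)) for d in models.mark_of(n,"wrist") if d["score"]>.3])
cv2.imwrite("pics/j3.png",im[:,:,::-1]); print(telemetry.current_t())
```

```text
jar0 [([0.624, -0.349, 0.005], 0.89)]
rack_a [([0.597, -0.33, -0.002], 0.97), ([0.567, -0.189, 0.078], 0.86)]
rack_a_cell0 [([0.564, -0.18, 0.042], 0.91), ([0.568, -0.187, 0.121], 0.87), ([0.561, -0.323, -0.0], 0.69)]
91.3417
```

View pics/j3.png

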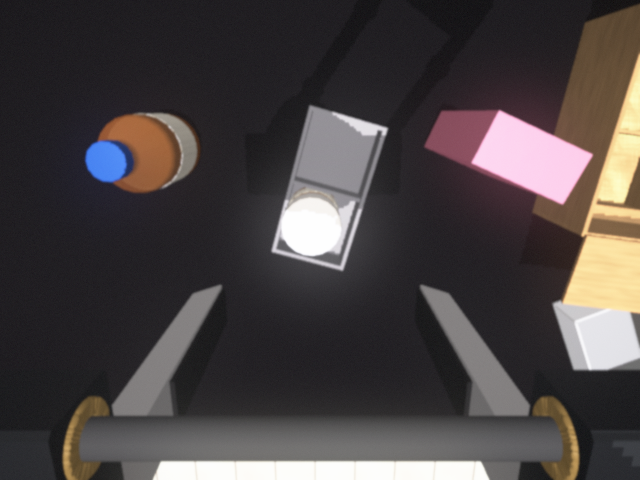

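Run:
```python
from h import *
k=vision.get_calibration("wrist"); im=cv2.imread("pics/j3.png")
m=cv2.inRange(cv2.cvtColor(im,cv2.COLOR_BGR2HSV),(0,0,245),(180,30,255)); m[:170]=0;m[270:]=0;m[:,:270]=0;m[:,355:]=0
m=cv2.morphologyEx(m,cv2.MORPH_OPEN,np.ones((25,25),np.uint8))
c=max(cv2.findContours(m,0,2)[0],key=cv2.contourArea); (u,v),rad=cv2.minEnclosingCircle(c)
print(u,v,rad,ray([u,v],k,0.082), "expected radius px",0.03*k["fx"]/(k["position"][2]-0.082))
```

```text
310.5 227.0 29.58472442626953 [[ 0.62887297 -0.34910135  0.082     ]] expected radius px 31.28295949848099
```

```bash
python3 -c "
from h import *
r.hold(0.3); print(telemetry.current_wrist_force(), telemetry.current_t()); r.sign_off()"
```

```text
[ 0.66251225  0.08353605 -0.54062966] 91.6417
the job is handed in; nothing more can be done
```

I handed the job in at 91.6 s: both flaps are folded back, both racks tipped onto their undersides, and all three jars that were present moved from the carton into rack cells. Two are in rack_b and one is in rack_a. No verdict was reported, so the checks below are my own.

- **Flaps:** Both lie level, with their free edges at z ≈ 0.10 and 72 mm outside the hinges. My first pass stopped on its force limit and left them upright. A slower second pass folded them right back.
- **Racks:** Both grey racks are flat with the open side up, each underside measured within about 2 mm of the bench. I did not touch the red and pink look-alikes.
- **Jars:** The carton is empty. The rack_b jars are within about 7 mm of their cell centres.
- **One disagreement:** The rack_a jar ended about 16 mm from where I set it, probably from the knock the task warned of. It rests against the cell walls, about 11 mm from the centre (limit 20 mm). It is upright: cap and base positions agree to about 5 mm. I left it there.
- **Bystanders:** The solvent bottle, tray and beaker read the same as at the start, within measurement error. The last scene-camera look missed the beaker, but the side camera still had it in place.

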